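# Load the middle sensor probe into its calibration port

### The arm

A 7-joint arm with a two-finger parallel gripper is mounted at the origin on the work surface. World frame = base frame: x ahead of the robot, y to its left, z up, the work surface at z = 0. Lengths are in m, angles in rad, forces in N, time in s.
With the tool pointing down it reaches from about 0.4 to 0.85 m from the base axis. Payload 6.9 kg.
Tool frame: the origin (TCP) lies on the centre line of the jaws, within the pads' length; the fingertips stand 22 mm ahead of it and the grasp point (between the pads) lies 3 mm ahead of it (r.tcp_to_tips is the distance from the TCP to the fingertips, in m); z points along the fingers, x is the direction in which the jaws open and shut, and the axes are right-handed (so a half turn about z gives the same grasp; the last joint's range is limited). The gripper opens to 85 mm and grips with 20 to 120 N. Pads are 22 mm wide; open, the fingers measure 114 mm over their backs; the gripper's body (76 mm by 85 mm) begins 54 mm behind the grasp point. The pads swing forward as they close: fully open they stand 13 mm farther back than shut.
Start: joints at [0.105, 0.507, -0.238, 1.5, 0.126, 1.149, -0.155], TCP at [0.625, -0, 0.253] pointing down, gripper open.
Joint ranges: [-3.08, 3.08], [-0.24, 2.05], [-1.43, 1.35], [0, 2.5], [-1.52, 4.66], [0.17, 1.96], [-2.89, 2.89]. Speed limits (rad/s): [2.39, 2.39, 3.14, 3.14, 3.14, 3.14, 3.14].

### API

Orientations are given as a unit quaternion [x, y, z, w].
In Python, from workcell import r, read_camera, camera_model gives the robot as it stands.
- The arm moves only by the tool arm_command, never from a script. Its arguments are lists of equal length, an entry for each row: "slide": the shift along the tool's x, y, z scaled (see below), a list of three; "dr": the turn, a rotation vector about the tool's x, y, z scaled (see below), a list of three; "grip": the opening in per cent of the stroke, from 0 (shut) to 100 (fully open). In form: {"slide": [[x, y, z], ...], "dr": [[rx, ry, rz], ...], "grip": [grip, ...]}. A call has 1 to 12 rows; each row shifts and turns the commanded pose from where the row before left it, along the tool's axes as they then stand; what a row does not reach is not made up. The controller multiplies each number of a shift by 0.5 m and each number of a turn by 0.08 rad. A row lasts 1/12 s, in which the tool goes at most 41.7 mm and 7.16 degrees, less where a joint would pass 70% of its speed; a pose out of reach is approached as far as the arm can. A call with a number of a shift or a turn outside -1 to 1 is refused whole. A call with a gripper value outside its range is refused whole. The fingers move at their own pace and stop on an object; the grip force is fixed at half the most. Time passes only in rows, so rows that do not move let the fingers close. It gives the time, the measured TCP pose, the force and the opening at its end, in the units of the state.
- r.state(): the state, without advancing time (a new reading comes with each control period).
- read_camera(name): name is "scene" or "side" or "wrist"; returns (picture, depth): 400x640x3 uint8, red, green, blue; 400x640 float32, m along the optical axis (not along the pixel's ray), 0 where there is no reading.
- camera_model(name): a dict with "fov_y" (degrees; the focal length in pixels is half the picture's height over the tangent of half this angle, whatever the lens; pixels are square), "cx", "cy" (the principal point, pixels), "pose" (4x4, takes a point from camera to world coordinates); the wrist camera has in their place "tool_from_camera" (4x4, takes a point from camera to tool coordinates, whose origin is the TCP and whose axes are the tool frame's). Camera axes: x right, y down, z forward; pixel columns grow to the right and rows downward; lengths in m; the calibration is good to about 2 mm. The wrist camera is an equidistant fisheye: a pixel r from the principal point sees the ray r / f radians off the axis. A picture is of the moment at which its call begins: read the wrist's pose just before it. camera_model takes no time and is no camera call.
- r.finish_job(): hands the job in, once; it reports no verdict.
The state is a dict: "clock": time; "qpos": joint angles; "joint_velocities": joint speeds; "joint_torque": joint torques, N m; "eef_pos": TCP position; "tcp_rot": TCP orientation; "ft_force": force on the tool from outside, world axes, zero at the start; "torque": the same for the moment, N m; "finger_gap": finger opening in m.
Only numpy, scipy, OpenCV 4.12 (cv2) and the standard library are available. Lean on these libraries where they do the work, as an engineer would, in place of code of your own. Each camera call takes 0.05 s, during which the arm holds its last target. There are 200 camera calls.

### The job

Of the three sensor probes standing on the bench, take the middle-sized one and put it in the port of the graded calibration strip that fits its barrel. The strip may sit anywhere along its slot in the white carrier, so feel for the hole with light pressure, then press the probe gently down until its shoulder rests on the strip, and let go. Leave everything else on the bench alone.

Things in the scene. Friction and masses are not known exactly. Their poses are not given: they have to be found in the camera images.
- middle_probe_center (a point): Middle-sized of three loose upright probes alike but for thickness; 0.1-0.2 kg. Steel barrel 26 mm wide, 40 long (1 mm chamfered foot); above it a dark grey head 36 mm wide, 46 long; on top a black stub 16 wide, 8 high. Point on its axis half-way up: 47 mm above the foot, 7 above the shoulder; z up the axis. Grip the head 20 to 35 mm above this point so the fingertips clear the strip.
- middle_probe_shoulder (a point): Point on the middle probe's axis at the shoulder, the underside of the grey head, 40 mm above the probe's foot; z runs up the axis. When fully home it is level with the strip's top face.
- thin_probe_center (a point): Thinnest probe (barrel 20 mm, head 30 mm wide, same lengths as the middle one); point on its axis 47 mm above its foot. To be left standing. The three probes stand at least 80 mm apart in a row running roughly away from the robot (along x), in any order.
- thick_probe_center (a point): Thickest probe (barrel 32 mm, head 42 mm wide, same lengths); point on its axis 47 mm above its foot. To be left standing.
- carrier: White fixed tray 104 x 272 x 42 mm high that holds the aluminium strip with the graded ports. Origin: centre of its underside; y along the row towards bigger ports, x across. The strip (80 x 230 x 50 mm) lies on its floor; strip top 80 mm above the bench. It can be set anywhere along its slot (not told; the gaps at its ends show it), has no play across, and does not move when pushed.
- port_1 (a point): Centre of the mouth of the smallest port, a 22 mm hole, level with the strip's top face, as it would be with the strip pushed against the carrier's -y end. The strip in fact sits 3 to 23 mm from that end, so every real hole lies 3 to 23 mm from its told point towards carrier +y, the same for all four. Ports are 54 mm apart.
- port_2 (a point): The same for the second port: 28 mm hole, 46 mm deep. Each port holds a black plunger, starting 20 to 26 mm below the strip's top, that gives way under a steady push of about 7 N (plus some 15 N per m/s) and stays where left; the probe's weight or a drop does not move it. More than 60 N between probe and strip damages the strip.
- port_3 (a point): The same for the third port, 34 mm hole.
- port_4 (a point): The same for the largest port, 40 mm hole.
- tape_mid (a point): Roll of tape lying flat, 90 mm across, 22 mm high; point at its centre, 11 mm up. Loose, to be left alone.
- logger_mid (a point): Grey data logger, 110 x 160 x 36 mm, loose; point at its centre. To be left alone.
- jar_mid (a point): White lidded jar, 60 mm across, 70 mm high, loose; point half-way up. To be left alone.
Not all that is in view belongs to the job. Leave any red look-alike of the part that bears middle_probe_center alone.

How it is judged:
By the outcome, as a careful person would: the job done as asked, in the order asked, and still so for the second after the job is handed in, with the robot touching nothing.
It also fails if it takes over 67 s, if anything falls off the work surface, if the arm or the gripper's body presses on something with over 40 N, if the wrist force passes 120 N, or if a joint passes its speed limit or range.

## Working session

There is one attempt and no reset: what is moved stays moved. The work goes in short steps, Python scripts to look and compute and a tool call to move; the robot and the scene stay as the last step left them, time stands still between calls to the robot, and variables do not carry over. Pictures are saved under pics/ and viewed, about 8 in all and at most 12, crops included, and the job is handed in when it is done.

Besides the shell and the picture viewer there is one more tool, called after ">>>" in YAML: its name, and indented under it one key for each argument. arm_command: Moves the arm, as the interface text tells. Shifts and turns lie within -1 to 1; 1 stands for 0.5 m of shift or 0.08 rad of turn. Its arguments: {"type":"object","properties":{"slide":{"type":"array","items":{"type":"array","items":{"type":"number","minimum":-1,"maximum":1}}},"dr":{"type":"array","items":{"type":"array","items":{"type":"number","minimum":-1,"maximum":1}}},"grip":{"type":"array","items":{"type":"number"}}},"required":["slide","dr","grip"]}

```bash
ls; mkdir -p pics; cat > h.py <<'E'
import numpy as np, cv2
from workcell import r, read_camera, camera_model
def snap(n,tag):
    p,d=read_camera(n); np.savez(f'pics/{tag}.npz',p=p,d=d); cv2.imwrite(f'pics/{tag}.png',p[:,:,::-1]); return p,d
def cloud(n,d):
    m=camera_model(n); f=200/np.tan(np.radians(m['fov_y']/2)); v,u=np.mgrid[:400,:640]
    P=np.stack([(u-m['cx'])/f*d,(v-m['cy'])/f*d,d,np.ones_like(d)],-1)@np.array(m['pose']).T
    return P[...,:3]
def ray(n,u,v,z):
    m=camera_model(n); f=200/np.tan(np.radians(m['fov_y']/2)); T=np.array(m['pose'])
    D=T[:3,:3]@np.array([(u-m['cx'])/f,(v-m['cy'])/f,1]); o=T[:3,3]
    return o+D*(z-o[2])/D[2]
E
python3 - <<'E'
from h import *
for n in('scene','side'):
    p,d=snap(n,n); m=camera_model(n); print(n,m['fov_y'],m['cx'],m['cy'],np.round(m['pose'],3).tolist())
print(camera_model('wrist')); print(r.state())
E
```

```text
pics
scene 57.247763957700236 320.9113418205271 200.55939938551995 [[-0.589, 0.536, -0.605, 1.1], [0.808, 0.407, -0.426, 0.305], [0.018, -0.74, -0.673, 0.69], [0.0, 0.0, 0.0, 1.0]]
side 49.11940334505671 317.07089103946026 201.84559221767515 [[-0.943, -0.173, 0.285, 0.238], [-0.333, 0.466, -0.82, 0.955], [0.01, -0.868, -0.497, 0.707], [0.0, 0.0, 0.0, 1.0]]
{'fov_y': 65.70646984690485, 'cx': 315.0316624973321, 'cy': 201.063594914497, 'tool_from_camera': array([[ 9.99999929e-01,  2.14554567e-04,  3.11392610e-04,
         1.05941554e-03],
       [-2.89809811e-04,  9.63803619e-01,  2.66613014e-01,
        -6.65369429e-02],
       [-2.42918284e-04, -2.66613085e-01,  9.63803613e-01,
        -1.20347580e-01],
       [ 0.00000000e+00,  0.00000000e+00,  0.00000000e+00,
         1.00000000e+00]])}
{'clock': 0.1, 'qpos': array([ 0.10548517,  0.50824587, -0.23751943,  1.50104686,  0.12571154,
        1.14889189, -0.1547837 ]), 'joint_velocities': array([-0.00016039, -0.00130375,  0.00085887, -0.00312475,  0.0003661 ,
        0.00067943,  0.00060466]), 'joint_torque': array([-4.60960451e-03, -6.21825886e+01, -2.19466478e+00, -2.50204021e+01,
        1.25371566e-02,  7.74859713e-03, -3.76228832e-05]), 'eef_pos': array([ 6.24581133e-01, -7.31258555e-05,  2.52516229e-01]), 'tcp_rot': array([ 9.99999679e-01,  1.93175167e-05, -8.01220037e-04,  2.31815185e-05]), 'ft_force': array([-0.45316288, -0.67151943,  0.07541972]), 'torque': array([-0.05040985,  0.02545296, -0.01968053]), 'finger_gap': 0.08556517106095693}
```

View pics/scene.png

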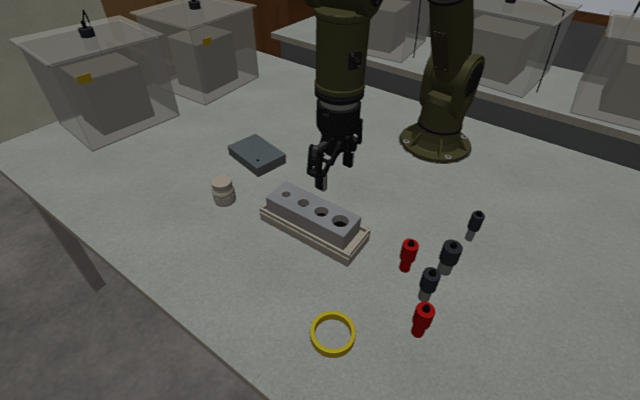

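View pics/side.png

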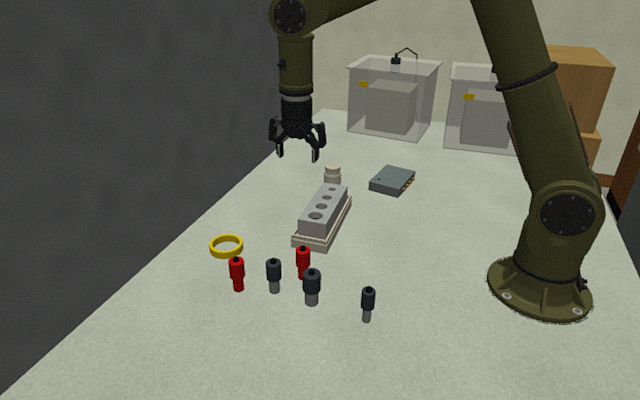

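The scene view shows dark probes at (476,222), (450,252) and (429,282), with red look-alikes at (408,255) and (424,320). The strip is at (315,215). The side view has the dark probes at (368,302), (311,287) and (274,275), and the strip at (325,210). Next I measure their widths and positions.

```bash
cat > m.py <<'E'
from h import *
for n,rois in (('scene',[(476,222),(450,252),(429,282)]),('side',[(368,302),(311,287),(274,275)])):
    z=np.load(f'pics/{n}.npz'); p,d=z['p'].astype(int),z['d']; C=cloud(n,d); m=camera_model(n); f=200/np.tan(np.radians(m['fov_y']/2))
    mx=p.max(2); mask=((mx<85)&(p.max(2)-p.min(2)<30)).astype(np.uint8)
    k,lab,st,ce=cv2.connectedComponentsWithStats(mask)
    for u,v in rois:
        l=np.bincount(lab[v-6:v+7,u-6:u+7].ravel(),minlength=k); l[0]=0; l=l.argmax(); M=lab==l
        q=C[M&(d>0)]; s=st[l]
        # silhouette width along rows in head
        rows=[(M[y].sum()) for y in range(s[1],s[1]+s[3])]
        cu,cv=ce[l]; dd=np.median(d[M&(d>0)])
        top=q[q[:,2]>.091]
        print(n,(u,v),s,'zmax',np.percentile(q[:,2],[5,50,98]).round(3),'wid mm',np.percentile(rows,70)*dd/f*1000,'med',np.median(q,0).round(3),'top',len(top),top.mean(0).round(4) if len(top) else '', 'rayc',ray(n,cu,cv,.066).round(4))
    # strip top
    Z=C[...,2]; T=(abs(Z-.08)<.006)&(d>0)&(abs(C[...,0]-.65)<.3)&(abs(C[...,1])<.35)
    k,lab,st,ce=cv2.connectedComponentsWithStats(T.astype(np.uint8))
    l=1+st[1:,4].argmax(); q=C[lab==l]; print('strip',st[l],q.mean(0).round(4),cv2.minAreaRect(q[:,:2].astype(np.float32)))
    im=p.astype(np.uint8)[:,:,::-1]
    x,y,w,h=st[l][:4]; cr=im[max(0,y-15):y+h+30,x-20:x+w+30]; cv2.imwrite(f'pics/{n}_strip.png',cv2.resize(cr,None,fx=4,fy=4,interpolation=2)); print(cr.shape,x-20,y-15)
E
python3 m.py
```

```text
scene (476, 222) [465 210  20  31 340] zmax [0.005 0.061 0.093] wid mm 33.744252685737855 med [0.377 0.25  0.061] top 12 [0.3685 0.248  0.0924] rayc [0.3854 0.2508 0.066 ]
scene (450, 252) [ 418  240   45   62 1134] zmax [0.007 0.069 0.092] wid mm 43.131994670234924 med [0.521 0.235 0.069] top 48 [0.5561 0.2319 0.0923] rayc [0.5605 0.2356 0.066 ]
scene (429, 282) [ 418  240   45   62 1134] zmax [0.007 0.069 0.092] wid mm 43.131994670234924 med [0.521 0.235 0.069] top 48 [0.5561 0.2319 0.0923] rayc [0.5605 0.2356 0.066 ]
strip [ 265  181   96   57 1915] [ 0.5834 -0.0859  0.0778] ((0.5807588696479797, -0.08914390951395035), (0.08402491360902786, 0.2325373888015747), 1.6426211595535278)
(102, 146, 3) 245 166
side (368, 302) [361 286  14  37 384] zmax [0.009 0.064 0.095] wid mm 27.541217703666913 med [0.365 0.257 0.064] top 25 [0.366  0.2499 0.0944] rayc [0.3641 0.2625 0.066 ]
side (311, 287) [302 268  19  39 565] zmax [0.01  0.067 0.095] wid mm 37.77554440576156 med [0.495 0.249 0.067] top 25 [0.4978 0.2373 0.0946] rayc [0.4937 0.2526 0.066 ]
side (274, 275) [266 258  15  36 431] zmax [0.008 0.064 0.095] wid mm 33.36435691009341 med [0.591 0.239 0.064] top 22 [0.5942 0.23   0.0943] rayc [0.5884 0.245  0.066 ]
strip [ 298  182   50   45 1112] [ 0.5773 -0.0792  0.0809] ((0.5788050889968872, -0.09011002629995346), (0.08175072073936462, 0.23759737610816956), 1.3685282468795776)
(90, 100, 3) 278 167
```

```bash
cat >> h.py <<'E'
def wray(u,v,z,s):
    from scipy.spatial.transform import Rotation as R
    m=camera_model('wrist'); f=200/np.tan(np.radians(m['fov_y']/2)); a,b=u-m['cx'],v-m['cy']; rr=np.hypot(a,b); t=rr/f
    D=np.array([np.sin(t)*a/rr,np.sin(t)*b/rr,np.cos(t)]); T=np.array(m['tool_from_camera']); Q=R.from_quat(s['tcp_rot']).as_matrix()
    o=s['eef_pos']+Q@T[:3,3]; D=Q@T[:3,:3]@D
    return o+D*(z-o[2])/D[2]
E
python3 - <<'E'
from h import *
for n in('scene','side'):
    z=np.load(f'pics/{n}.npz'); p,d=z['p'].astype(int),z['d']; C=cloud(n,d)
    red=((p[...,0]>110)&(p[...,1]<60)&(p[...,2]<60)).astype(np.uint8)
    k,lab,st,ce=cv2.connectedComponentsWithStats(red)
    for l in range(1,k):
        if st[l][4]>60: q=C[lab==l]; print(n,'red',st[l],np.median(q,0).round(3),np.percentile(q[:,2],98).round(3))
    # hole candidates: dark on strip
    Z=C[...,2]
p,d=snap('wrist','w0')
im=np.hstack([cv2.resize(cv2.imread('pics/scene_strip.png'),(420,300)),cv2.resize(cv2.imread('pics/side_strip.png'),(333,300))])
s=cv2.imread('pics/scene.png')[200:345,390:500]; 
im=np.vstack([im,np.zeros((300,753,3),np.uint8)]); im[300:,:228]=cv2.resize(s,(228,300)); im[300:,240:720]=cv2.resize(cv2.imread('pics/w0.png'),(480,300))
cv2.imwrite('pics/mix.png',im)
E
```

```text
scene red [403 239  16  12  86] [0.556 0.163 0.084] 0.086
scene red [417 302  18  16 157] [0.684 0.256 0.084] 0.087
side red [296 246  14   9  75] [0.545 0.166 0.088] 0.093
side red [229 257  15   9  81] [0.674 0.259 0.087] 0.092
```

View pics/mix.png

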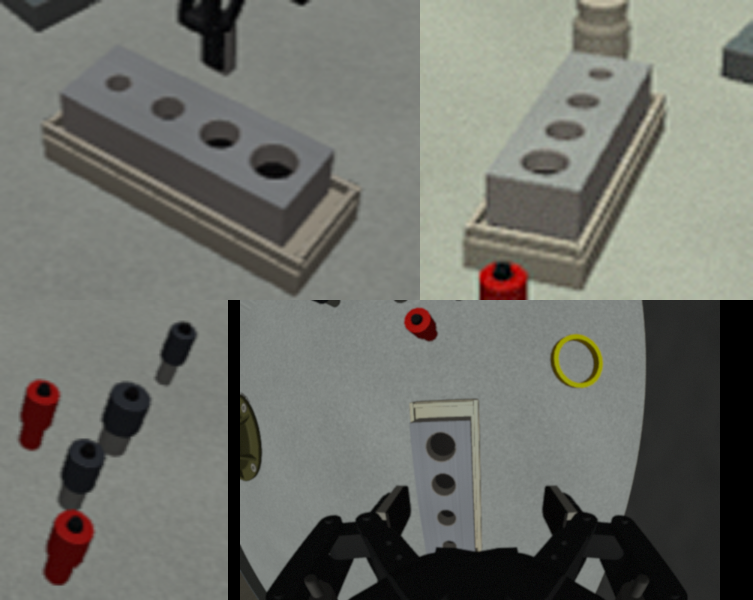

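```bash
cat > holes.py <<'E'
from h import *
import sys
def holes(tag,s,guess,thr=95,rad=30):
    p=np.load(f'pics/{tag}.npz')['p']; g=cv2.cvtColor(p,cv2.COLOR_RGB2GRAY); out=[]
    for u,v in guess:
        x0,y0=int(u)-rad,int(v)-rad; c=g[max(y0,0):y0+2*rad,x0:x0+2*rad]; y0=max(y0,0)
        c4=cv2.resize(c,None,fx=4,fy=4,interpolation=2)
        m=(c4<thr).astype(np.uint8)
        k,lab,st,ce=cv2.connectedComponentsWithStats(m)
        pu,pv=int((u-x0)*4),int((v-y0)*4); l=lab[pv,pu]
        cn=cv2.findContours((lab==l).astype(np.uint8),0,1)[0][0]; e=cv2.fitEllipse(cv2.convexHull(cn))
        cu,cv=(e[0][0]+.5)/4-.5+x0,(e[0][1]+.5)/4-.5+y0
        w=wray(cu,cv,.08,s); out.append(w); print((u,v),'grey c/ring',g[int(v),int(u)],np.percentile(c,[10,50,90]),'px',round(cu,1),round(cv,1),'axes',np.round(np.array(e[1])/4,1),'->',w.round(4))
    return out
E
python3 - <<'E'
from holes import *
s=r.state(); o=holes('w0',s,[(268,195),(271,245),(276,290)],rad=24)
E
```

```text
(268, 195) grey c/ring 27 [ 26.  77. 122.] px 267.6 195.3 axes [39.  40.5] -> [ 0.5788 -0.0087  0.08  ]
(271, 245) grey c/ring 25 [ 26. 119. 123.] px 271.2 245.6 axes [29.8 32.8] -> [ 0.5801 -0.0625  0.08  ]
(276, 290) grey c/ring 50 [ 53. 117. 120.] px 275.1 289.8 axes [21.6 25.5] -> [ 0.5815 -0.1164  0.08  ]
```

>>> arm_command:
  slide:
    - [-0.012,-0.05,0]
    - [-0.012,-0.075,0]
    - [-0.012,-0.075,0]
    - [-0.012,-0.075,0]
    - [-0.012,-0.075,0]
    - [0,-0.03,0]
    - [0,0,0]
    - [0,0,0]
  dr:
    - [0,0,0]
    - [0,0,0]
    - [0,0,0]
    - [0,0,0]
    - [0,0,0]
    - [0,0,0]
    - [0,0,0]
    - [0,0,0]
  grip: [65,65,65,65,65,65,65,65]

```text
clock: 0.82
eef_pos: [0.5947, 0.1908, 0.2529]
tcp_rot: [1.0, 0.001, -0.0, 0.0]
ft_force: [-0.2, -1.3, -0.2]
finger_gap: 0.0554
```

```bash
python3 - <<'E'
from h import *
s=r.state(); print(s['eef_pos'],s['tcp_rot'],s['finger_gap'],s['ft_force'])
p,d=snap('wrist','w1')
g=cv2.cvtColor(p,cv2.COLOR_RGB2GRAY)
cv2.imwrite('pics/w1v.png',p[:,:,::-1])
E
```

```text
[0.59470037 0.19080546 0.25289779] [ 9.99999295e-01  1.13057062e-03 -2.98064560e-04  2.05383351e-04] 0.05540878217015692 [-0.16396268 -1.25195975 -0.23134458]
```

View pics/w1v.png

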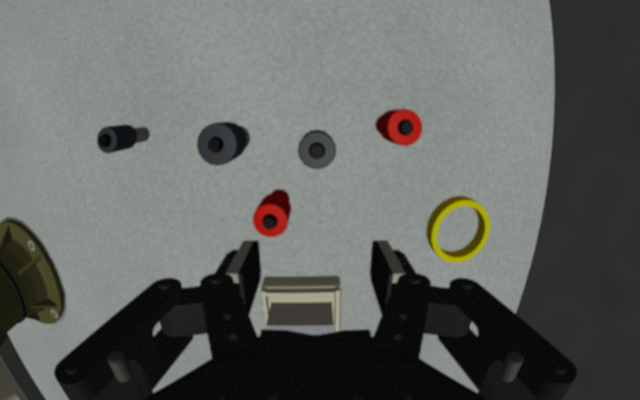

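The wrist view shows the middle probe at (317,150), the thick one at (217,143) and the thin one at (112,138). The red look-alikes are at (271,216) and (405,127).

```bash
python3 - <<'E'
from h import *
s=r.state(); z=np.load('pics/w1.npz'); g=cv2.cvtColor(z['p'],cv2.COLOR_RGB2GRAY); p=z['p']
for (u,v) in [(317,150),(217,143)]:
  for thr,h in ((40,.094),(100,.086)):
    m=(g<thr).astype(np.uint8); k,lab,st,ce=cv2.connectedComponentsWithStats(m); l=lab[v,u]
    cn=cv2.findContours((lab==l).astype(np.uint8),0,1)[0][0]; (cu,cv_),rad=cv2.minEnclosingCircle(cn); e=cv2.fitEllipse(cn)
    a=wray(e[0][0]-e[1][0]/2,e[0][1],h,s);b=wray(e[0][0]+e[1][0]/2,e[0][1],h,s)
    print(thr,g[v,u],st[l],np.round(e[0],1),np.round(e[1],1),wray(*e[0],h,s).round(4),'width',np.linalg.norm(a-b).round(4))
for u,v in((271,216),(405,127)): print(wray(u,v,.094,s))
E
```

```text
40 36 [309 143  16  15 188] [316.4 149.9] [14.2 15. ] [0.5975 0.226  0.094 ] width 0.0128
100 36 [ 298  130   38   39 1141] [316.6 149. ] [36.6 37.8] [0.5977 0.2261 0.086 ] width 0.034
40 24 [208 136  16  17 202] [215.4 144.1] [15.  15.6] [0.5035 0.2332 0.094 ] width 0.0149
100 24 [ 197  122   53   43 1736] [222.  142.2] [40.8 52.5] [0.5076 0.2341 0.086 ] width 0.0413
[0.55413816 0.16331562 0.094     ]
[0.6788088  0.24871514 0.094     ]
```

>>> arm_command:
  slide:
    - [0.0055,-0.035,0]
    - [0,-0.035,0.02]
    - [0,0,0.06]
    - [0,0,0.06]
    - [0,0,0.06]
    - [0,0,0.06]
    - [0,0,0.05]
    - [0,0,0.03]
    - [0,0,0.012]
    - [0,0,0]
    - [0,0,0]
  dr:
    - [0,0,0]
    - [0,0,0]
    - [0,0,0]
    - [0,0,0]
    - [0,0,0]
    - [0,0,0]
    - [0,0,0]
    - [0,0,0]
    - [0,0,0]
    - [0,0,0]
    - [0,0,0]
  grip: [65,65,65,65,65,65,65,65,65,65,65]

```text
clock: 1.78
eef_pos: [0.5985, 0.2239, 0.0778]
tcp_rot: [1.0, -0.001, 0.0, 0.0]
ft_force: [0.8, -0.5, 0.4]
finger_gap: 0.0554
```

```bash
python3 - <<'E'
from h import *
s=r.state(); print(s['eef_pos'],s['tcp_rot'],s['finger_gap'],s['ft_force'])
a,_=snap('wrist','w2'); b,_=snap('side','s2')
cv2.imwrite('pics/v2.png',np.hstack([cv2.resize(a[60:360,170:470],(400,400)),cv2.resize(b[220:320,220:320],(400,400),interpolation=2)])[:,:,::-1])
E
```

```text
[0.59852618 0.22386191 0.07781797] [ 9.99999609e-01 -8.12433370e-04  3.13098854e-04  1.56387685e-04] 0.05541942289120142 [ 0.8283065  -0.47912096  0.44048249]
```

View pics/v2.png

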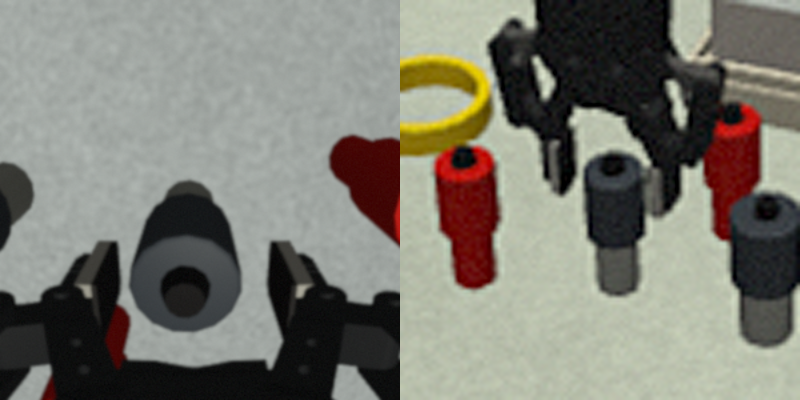

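```bash
python3 - <<'E'
from h import *
s=r.state()
print(wray(308.5,278,.094,s), wray(309,270,.086,s))
p=camera_model('wrist')
E
```

```text
[0.59735    0.23130017 0.094     ] [0.59741597 0.23056113 0.086     ]
```

>>> arm_command:
  slide:
    - [0,-0.006,0]
    - [0,-0.005,0]
    - [0,0,0]
    - [0,0,0]
    - [0,0,0]
    - [0,0,0]
    - [0,0,0]
    - [0,0,0]
    - [0,0,0]
    - [0,0,0]
  dr:
    - [0,0,0]
    - [0,0,0]
    - [0,0,0]
    - [0,0,0]
    - [0,0,0]
    - [0,0,0]
    - [0,0,0]
    - [0,0,0]
    - [0,0,0]
    - [0,0,0]
  grip: [65,65,65,0,0,0,0,0,0,0]

```text
clock: 2.72
eef_pos: [0.5976, 0.2307, 0.0777]
tcp_rot: [1.0, 0.0, 0.0, -0.0]
ft_force: [-1.9, 1.0, 5.4]
finger_gap: 0.0345
```

>>> arm_command:
  slide:
    - [0,0,-0.01]
    - [0,0,-0.04]
    - [0,0,-0.06]
    - [0,0,-0.06]
    - [0,0,-0.06]
    - [0,0,-0.03]
    - [0,0,0]
    - [0,0,0]
    - [0,0,0]
  dr:
    - [0,0,0]
    - [0,0,0]
    - [0,0,0]
    - [0,0,0]
    - [0,0,0]
    - [0,0,0]
    - [0,0,0]
    - [0,0,0]
    - [0,0,0]
  grip: [0,0,0,0,0,0,0,0,0]

```text
clock: 3.47
eef_pos: [0.5972, 0.2299, 0.2059]
tcp_rot: [1.0, -0.0, -0.001, 0.001]
ft_force: [0.4, -1.1, -1.1]
finger_gap: 0.0346
```

```bash
python3 - <<'E'
from h import *
s=r.state(); print(s['eef_pos'],s['tcp_rot'],s['finger_gap'],s['ft_force'])
p,d=snap('wrist','w3'); b,_=snap('side','s3')
cv2.imwrite('pics/v3.png',np.hstack([p[:,120:520],b[100:300,180:380].repeat(2,0).repeat(2,1)])[:,:,::-1])
E
```

```text
[0.59715039 0.22992612 0.20593849] [ 9.99999420e-01 -8.09861416e-05 -9.36425053e-04  5.25823215e-04] 0.03456638848887984 [ 0.40207792 -1.07838618 -1.05501986]
```

View pics/v3.png

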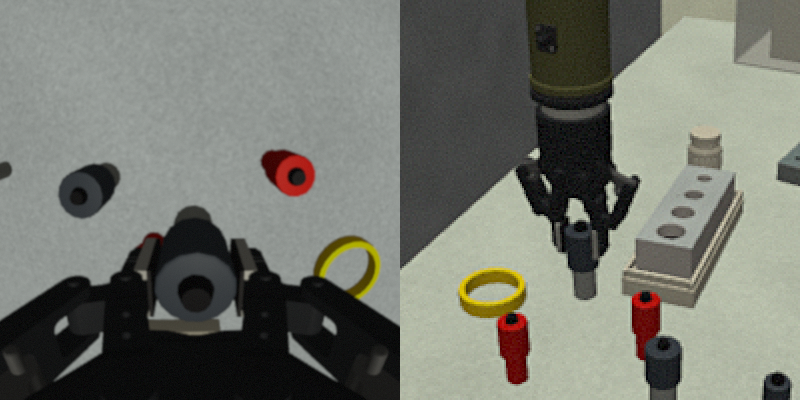

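```bash
python3 - <<'E'
from h import *
s=r.state()
print('stub',wray(315,293,.222,s))
for n,g0 in (('scene',[(286,194),(304,203),(321,211),(341,221)]),('side',[(332,189),(327,197),(322,206),(316,215)])):
    p=np.load(f'pics/{n}.npz')['p']; g=cv2.cvtColor(p,cv2.COLOR_RGB2GRAY); c4=cv2.resize(g,None,fx=4,fy=4,interpolation=2)
    for u,v in g0:
        w=c4[4*v-48:4*v+48,4*u-60:4*u+60]; bg=np.percentile(w,60); res=[]
        for fr in(.8,.88):
            k,lab,st,ce=cv2.connectedComponentsWithStats((w<bg*fr).astype(np.uint8)); L=lab[40:57,52:69].ravel(); L=L[L>0]
            if not len(L): res.append(None); continue
            l=np.bincount(L).argmax()
            cn=cv2.findContours((lab==l).astype(np.uint8),0,1)[0][0]; e=cv2.fitEllipse(cv2.convexHull(cn))
            U,V=(e[0][0]+.5)/4-.5+u-15,(e[0][1]+.5)/4-.5+v-12
            res.append((np.round([U,V],1).tolist(),np.round(np.array(e[1])/4,1).tolist(),ray(n,U,V,.08)[:2].round(4).tolist()))
        print(n,bg,*res)
E
```

```text
stub [0.59814561 0.23047736 0.222     ]
scene 117.0 ([285.7, 193.9], [5.5, 8.8], [0.5851, -0.1667]) ([285.7, 193.9], [6.0, 9.4], [0.585, -0.1668])
scene 115.0 ([302.9, 202.5], [7.9, 11.6], [0.5842, -0.1126]) ([302.9, 202.5], [8.3, 12.2], [0.5842, -0.1126])
scene 117.0 ([320.9, 211.3], [10.0, 14.2], [0.5827, -0.059]) ([320.9, 211.3], [10.3, 14.7], [0.5826, -0.059])
scene 118.0 ([339.9, 220.6], [12.2, 17.3], [0.5813, -0.005]) ([339.9, 220.6], [12.6, 17.8], [0.5811, -0.0051])
side 156.0 ([331.7, 188.8], [3.1, 7.3], [0.5824, -0.1709]) ([331.7, 188.8], [3.7, 7.8], [0.5824, -0.171])
side 156.39999999999964 ([326.5, 197.0], [4.4, 10.0], [0.581, -0.1167]) ([326.4, 197.0], [5.0, 10.6], [0.581, -0.1164])
side 157.0 ([321.0, 205.8], [5.8, 12.0], [0.5796, -0.0627]) ([321.0, 205.8], [6.4, 12.4], [0.5795, -0.0627])
side 158.0 ([315.1, 215.4], [7.7, 14.7], [0.5776, -0.0076]) ([315.1, 215.4], [8.2, 15.2], [0.5777, -0.0077])
```

>>> arm_command:
  slide:
    - [-0.003,0.04,0]
    - [-0.003,0.07,0]
    - [-0.003,0.075,0]
    - [-0.003,0.075,0]
    - [-0.003,0.075,0]
    - [-0.003,0.075,0]
    - [-0.003,0.075,0]
    - [-0.003,0.075,0]
    - [-0.003,0.07,0]
    - [-0.001,0.038,0]
    - [0,0.02,0.02]
    - [0,0,0.02]
  dr:
    - [0,0,0]
    - [0,0,0]
    - [0,0,0]
    - [0,0,0]
    - [0,0,0]
    - [0,0,0]
    - [0,0,0]
    - [0,0,0]
    - [0,0,0]
    - [0,0,0]
    - [0,0,0]
    - [0,0,0]
  grip: [0,0,0,0,0,0,0,0,0,0,0,0]

```text
clock: 4.57
eef_pos: [0.5833, -0.1164, 0.1858]
tcp_rot: [1.0, -0.002, -0.0, 0.0]
ft_force: [-0.3, 0.0, -1.4]
finger_gap: 0.0349
```

>>> arm_command:
  slide:
    - [0,0,0]
    - [0,0,0]
    - [0,0,0]
  dr:
    - [0,0,0]
    - [0,0,0]
    - [0,0,0]
  grip: [0,0,0]

```text
clock: 4.82
eef_pos: [0.5839, -0.1108, 0.1868]
tcp_rot: [1.0, 0.002, -0.0, -0.001]
ft_force: [0.7, 1.3, -1.5]
finger_gap: 0.0346
```

```bash
python3 - <<'E'
from h import *
s=r.state(); print(s['clock'],s['eef_pos'],s['tcp_rot'],s['finger_gap'],s['ft_force'],s['torque'])
w,_=snap('wrist','w4'); a,_=snap('scene','c4'); b,_=snap('side','s4')
cv2.imwrite('pics/v4.png',np.vstack([np.hstack([cv2.resize(a[140:240,260:360],(400,400),interpolation=2),cv2.resize(b[140:240,280:380],(400,400),interpolation=2)]),w[150:350,:].repeat(1,0)[:,0:640].copy() if 0 else np.pad(w[180:380],((0,0),(80,80),(0,0)))])[:,:,::-1])
E
```

```text
4.8167 [ 0.58392652 -0.11084628  0.18683861] [ 9.99998207e-01  1.71050576e-03 -3.58401552e-04 -7.28799083e-04] 0.034552766651716714 [ 0.66688912  1.32221501 -1.49035378] [-0.01084566  0.00579468  0.02700834]
```

View pics/v4.png

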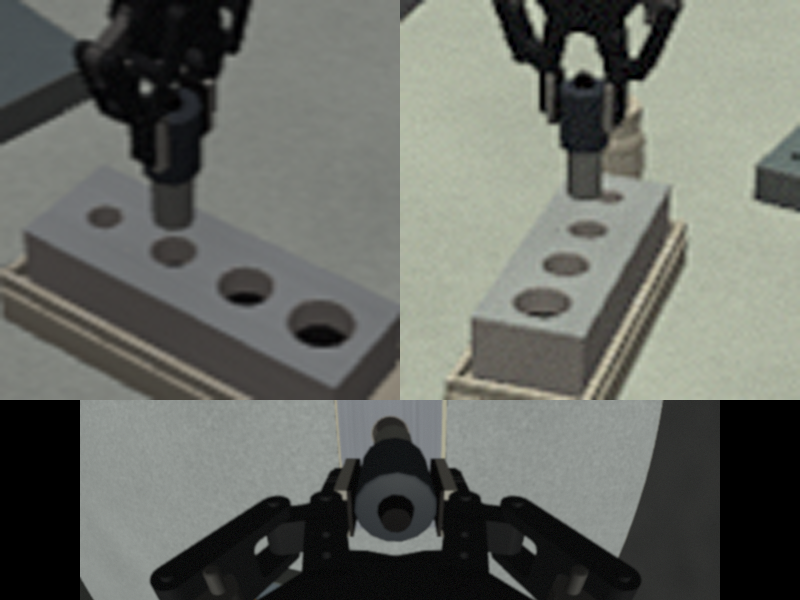

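>>> arm_command:
  slide:
    - [0,0,0.005]
    - [0,0,0.005]
    - [0,0,0]
    - [0,0,0]
    - [0,0,0]
    - [0,0,0]
    - [0,0,0]
    - [0,0,0]
    - [0,0,0]
    - [0,0,0]
    - [0,0,0]
    - [0,0,0]
  dr:
    - [0,0,0]
    - [0,0,0]
    - [0,0,0]
    - [0,0,0]
    - [0,0,0]
    - [0,0,0]
    - [0,0,0]
    - [0,0,0]
    - [0,0,0]
    - [0,0,0]
    - [0,0,0]
    - [0,0,0]
  grip: [0,0,0,0,0,0,0,0,0,0,0,0]

```text
clock: 5.97
eef_pos: [0.5837, -0.1135, 0.1823]
tcp_rot: [1.0, -0.0, 0.0, -0.0]
ft_force: [0.3, 0.3, -2.0]
finger_gap: 0.0342
```

```bash
python3 - <<'E'
from h import *
s=r.state(); print(s['clock'],s['eef_pos'],s['tcp_rot'],s['finger_gap'],s['ft_force'],s['torque'])
a,_=snap('scene','c5'); b,_=snap('side','s5'); print(r.state()['eef_pos'])
zf=s['eef_pos'][2]-.0777
# project helper
def proj(n,P):
    m=camera_model(n); f=200/np.tan(np.radians(m['fov_y']/2)); q=np.linalg.inv(m['pose'])@np.r_[P,1]; return q[0]/q[2]*f+m['cx'],q[1]/q[2]*f+m['cy']
ims=[]
for n,im,(x0,y0) in(('scene',a,(278,170)),('side',b,(302,165))):
    c=cv2.resize(im[y0:y0+50,x0:x0+50],(400,400),interpolation=2)[:,:,::-1].copy()
    for k in range(0,50,10): cv2.putText(c,str(x0+k),(k*8,395),0,.35,(0,0,255)); cv2.putText(c,str(y0+k),(0,k*8+8),0,.35,(0,0,255))
    th=np.linspace(0,2*np.pi,60)
    pts=[proj(n,s['eef_pos']*[1,1,0]+[.013*np.cos(t),.013*np.sin(t),zf]) for t in th]
    c2=c; 
    for u,v in pts: cv2.circle(c2,(int((u-x0+.5)*8),int((v-y0+.5)*8)),1,(0,255,0),-1)
    ims.append(c2)
cv2.imwrite('pics/v5.png',np.hstack(ims))
E
```

```text
5.9667 [ 0.58373455 -0.11350726  0.18229122] [ 1.00000000e+00 -7.26288847e-06  6.19938633e-06 -7.44729935e-07] 0.034155075824577254 [ 0.26760899  0.29910431 -2.01641292] [ 0.00747834 -0.00568522 -0.03888754]
[ 0.58373319 -0.11354612  0.1822822 ]
```

View pics/v5.png

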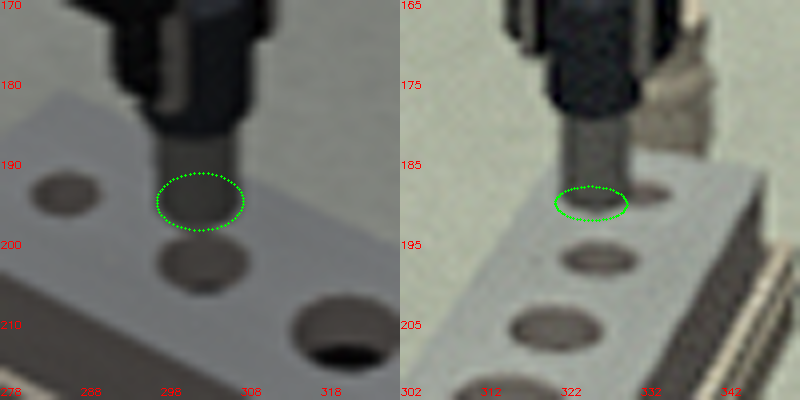

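```bash
python3 - <<'E'
from h import *
e=np.array([.5837,-.1135]); zf=.1046
def proj(n,P):
    m=camera_model(n); f=200/np.tan(np.radians(m['fov_y']/2)); q=np.linalg.inv(m['pose'])@np.r_[P,1]; return np.array([q[0]/q[2]*f+m['cx'],q[1]/q[2]*f+m['cy']])
for n,o,h in(('scene',(-.25,-.3),(302.9,202.5)),('side',(.44,-1.4),(326.45,197.0))):
    c=proj(n,[*e,zf]); f=ray(n,*(c+o),zf)[:2]; H=ray(n,*h,.08)[:2]; f0=ray(n,*(c+o),zf-.0015)[:2]
    print(n,c,'foot',f.round(4),'hole',H.round(4),'hole-foot',(H-f).round(4),'if foot 1.5 lower',(H-f0).round(4))
E
```

```text
scene [302.54488108 194.71180323] foot [ 0.5832 -0.1147] hole [ 0.5842 -0.1125] hole-foot [0.001  0.0022] if foot 1.5 lower [0.0023 0.0032]
side [325.43161467 189.96648442] foot [ 0.5852 -0.1222] hole [ 0.5811 -0.1167] hole-foot [-0.0041  0.0055] if foot 1.5 lower [-0.005   0.0082]
```

>>> arm_command:
  slide:
    - [-0.004,0,0.015]
    - [0,0,0.015]
    - [0,0,0.01]
    - [0,0,0.003]
    - [0,0,0]
    - [0,0,0]
    - [0,0,0]
    - [0,0,0]
    - [0,0,0]
  dr:
    - [0,0,0]
    - [0,0,0]
    - [0,0,0]
    - [0,0,0]
    - [0,0,0]
    - [0,0,0]
    - [0,0,0]
    - [0,0,0]
    - [0,0,0]
  grip: [0,0,0,0,0,0,0,0,0]

```text
clock: 6.82
eef_pos: [0.5819, -0.1135, 0.1611]
tcp_rot: [1.0, -0.0, 0.0, 0.0]
ft_force: [0.5, 0.5, -1.3]
finger_gap: 0.0343
```

>>> arm_command:
  slide:
    - [0,0,0.002]
    - [0,0,0.002]
    - [0,0,0.002]
    - [0,0,0.002]
    - [0,0,0]
    - [0,0,0]
  dr:
    - [0,0,0]
    - [0,0,0]
    - [0,0,0]
    - [0,0,0]
    - [0,0,0]
    - [0,0,0]
  grip: [0,0,0,0,0,0]

```text
clock: 7.32
eef_pos: [0.5817, -0.1135, 0.1567]
tcp_rot: [1.0, 0.0, -0.0, -0.0]
ft_force: [0.1, 0.3, -1.6]
finger_gap: 0.0345
```

>>> arm_command:
  slide:
    - [0,0,0.002]
    - [0,0,0.002]
    - [0,0,0]
    - [0,0,0]
  dr:
    - [0,0,0]
    - [0,0,0]
    - [0,0,0]
    - [0,0,0]
  grip: [0,0,0,0]

```text
clock: 7.65
eef_pos: [0.5817, -0.1135, 0.1547]
tcp_rot: [1.0, 0.0, -0.0, -0.0]
ft_force: [-0.4, -0.4, -1.0]
finger_gap: 0.0349
```

>>> arm_command:
  slide:
    - [0,0,0.002]
    - [0,0,0.001]
    - [0,0,0]
    - [0,0,0]
  dr:
    - [0,0,0]
    - [0,0,0]
    - [0,0,0]
    - [0,0,0]
  grip: [0,0,0,0]

```text
clock: 7.98
eef_pos: [0.5817, -0.1135, 0.1532]
tcp_rot: [1.0, 0.0, -0.0, 0.0]
ft_force: [-0.2, -0.3, -1.4]
finger_gap: 0.0345
```

>>> arm_command:
  slide:
    - [0,0,0.002]
    - [0,0,0.001]
    - [0,0,0]
    - [0,0,0]
  dr:
    - [0,0,0]
    - [0,0,0]
    - [0,0,0]
    - [0,0,0]
  grip: [0,0,0,0]

```text
clock: 8.32
eef_pos: [0.5817, -0.1135, 0.1517]
tcp_rot: [1.0, -0.0, -0.0, -0.0]
ft_force: [0.9, -0.5, -0.5]
finger_gap: 0.0345
```

>>> arm_command:
  slide:
    - [0,0,0.002]
    - [0,0,0.001]
    - [0,0,0]
    - [0,0,0]
  dr:
    - [0,0,0]
    - [0,0,0]
    - [0,0,0]
    - [0,0,0]
  grip: [0,0,0,0]

```text
clock: 8.65
eef_pos: [0.5817, -0.1136, 0.1502]
tcp_rot: [1.0, -0.0, -0.0, 0.0]
ft_force: [-0.2, 0.1, -2.0]
finger_gap: 0.0346
```

>>> arm_command:
  slide:
    - [0,0,0.002]
    - [0,0,0.001]
    - [0,0,0]
    - [0,0,0]
  dr:
    - [0,0,0]
    - [0,0,0]
    - [0,0,0]
    - [0,0,0]
  grip: [0,0,0,0]

```text
clock: 8.98
eef_pos: [0.5817, -0.1135, 0.1487]
tcp_rot: [1.0, -0.0, -0.0, -0.0]
ft_force: [0.3, -0.5, -1.5]
finger_gap: 0.0344
```

>>> arm_command:
  slide:
    - [0,0,0.003]
    - [0,0,0.003]
    - [0,0,0.003]
    - [0,0,0]
    - [0,0,0]
  dr:
    - [0,0,0]
    - [0,0,0]
    - [0,0,0]
    - [0,0,0]
    - [0,0,0]
  grip: [0,0,0,0,0]

```text
clock: 9.4
eef_pos: [0.5816, -0.1135, 0.1441]
tcp_rot: [1.0, -0.0, -0.0, -0.0]
ft_force: [-0.1, 0.8, -0.8]
finger_gap: 0.0346
```

>>> arm_command:
  slide:
    - [0,0,0.003]
    - [0,0,0.003]
    - [0,0,0.003]
    - [0,0,0]
    - [0,0,0]
  dr:
    - [0,0,0]
    - [0,0,0]
    - [0,0,0]
    - [0,0,0]
    - [0,0,0]
  grip: [0,0,0,0,0]

```text
clock: 9.82
eef_pos: [0.5817, -0.1135, 0.1397]
tcp_rot: [1.0, -0.0, -0.0, -0.0]
ft_force: [-0.3, -0.6, -0.9]
finger_gap: 0.0345
```

>>> arm_command:
  slide:
    - [0,0,0.003]
    - [0,0,0.003]
    - [0,0,0.003]
    - [0,0,0]
    - [0,0,0]
  dr:
    - [0,0,0]
    - [0,0,0]
    - [0,0,0]
    - [0,0,0]
    - [0,0,0]
  grip: [0,0,0,0,0]

```text
clock: 10.23
eef_pos: [0.5818, -0.1135, 0.1353]
tcp_rot: [1.0, -0.0, 0.0, 0.0]
ft_force: [0.3, 0.1, 1.1]
finger_gap: 0.0347
```

>>> arm_command:
  slide:
    - [0,0,0.002]
    - [0,0,0.002]
    - [0,0,0.002]
    - [0,0,0.002]
    - [0,0,0]
    - [0,0,0]
  dr:
    - [0,0,0]
    - [0,0,0]
    - [0,0,0]
    - [0,0,0]
    - [0,0,0]
    - [0,0,0]
  grip: [0,0,0,0,0,0]

```text
clock: 10.73
eef_pos: [0.5818, -0.1135, 0.1316]
tcp_rot: [1.0, -0.0, 0.0, 0.0]
ft_force: [-1.3, 0.5, 4.8]
finger_gap: 0.0343
```

>>> arm_command:
  slide:
    - [0,0,0.002]
    - [0,0,0.002]
    - [0,0,0.002]
    - [0,0,0.002]
    - [0,0,0]
    - [0,0,0]
  dr:
    - [0,0,0]
    - [0,0,0]
    - [0,0,0]
    - [0,0,0]
    - [0,0,0]
    - [0,0,0]
  grip: [0,0,0,0,0,0]

```text
clock: 11.23
eef_pos: [0.5818, -0.1136, 0.1275]
tcp_rot: [1.0, 0.0, 0.0, 0.0]
ft_force: [-1.0, 0.2, 5.2]
finger_gap: 0.0344
```

>>> arm_command:
  slide:
    - [0,0,0.002]
    - [0,0,0.002]
    - [0,0,0.002]
    - [0,0,0]
    - [0,0,0]
  dr:
    - [0,0,0]
    - [0,0,0]
    - [0,0,0]
    - [0,0,0]
    - [0,0,0]
  grip: [0,0,0,0,0]

```text
clock: 11.65
eef_pos: [0.5818, -0.1136, 0.1244]
tcp_rot: [1.0, -0.0, 0.0, 0.0]
ft_force: [-1.5, -0.7, 4.7]
finger_gap: 0.0348
```

>>> arm_command:
  slide:
    - [0,0,0.002]
    - [0,0,0.002]
    - [0,0,0.002]
    - [0,0,0.002]
    - [0,0,0]
    - [0,0,0]
  dr:
    - [0,0,0]
    - [0,0,0]
    - [0,0,0]
    - [0,0,0]
    - [0,0,0]
    - [0,0,0]
  grip: [0,0,0,0,0,0]

```text
clock: 12.15
eef_pos: [0.5818, -0.1136, 0.1205]
tcp_rot: [1.0, -0.0, 0.0, 0.0]
ft_force: [-1.8, 0.1, 5.6]
finger_gap: 0.0344
```

>>> arm_command:
  slide:
    - [0,0,0.001]
    - [0,0,0.001]
    - [0,0,0]
    - [0,0,0]
  dr:
    - [0,0,0]
    - [0,0,0]
    - [0,0,0]
    - [0,0,0]
  grip: [0,0,0,0]

```text
clock: 12.48
eef_pos: [0.5817, -0.1136, 0.1196]
tcp_rot: [1.0, -0.0, 0.0, 0.0]
ft_force: [-1.7, 0.1, 5.7]
finger_gap: 0.0345
```

>>> arm_command:
  slide:
    - [0,0,0.001]
    - [0,0,0.001]
    - [0,0,0]
    - [0,0,0]
  dr:
    - [0,0,0]
    - [0,0,0]
    - [0,0,0]
    - [0,0,0]
  grip: [0,0,0,0]

```text
clock: 12.82
eef_pos: [0.5818, -0.1137, 0.1187]
tcp_rot: [1.0, -0.0, 0.0, 0.0]
ft_force: [-2.4, 0.7, 7.2]
finger_gap: 0.0342
```

>>> arm_command:
  slide:
    - [0,0,0.001]
    - [0,0,0.001]
    - [0,0,0]
    - [0,0,0]
  dr:
    - [0,0,0]
    - [0,0,0]
    - [0,0,0]
    - [0,0,0]
  grip: [0,0,0,0]

```text
clock: 13.15
eef_pos: [0.5817, -0.1137, 0.1179]
tcp_rot: [1.0, -0.0, 0.0, 0.0]
ft_force: [-2.8, -0.4, 9.1]
finger_gap: 0.0346
```

>>> arm_command:
  slide:
    - [0,0,0.001]
    - [0,0,0.001]
    - [0,0,0]
    - [0,0,0]
  dr:
    - [0,0,0]
    - [0,0,0]
    - [0,0,0]
    - [0,0,0]
  grip: [0,0,0,0]

```text
clock: 13.48
eef_pos: [0.5818, -0.1137, 0.1178]
tcp_rot: [1.0, -0.0, 0.0, 0.0]
ft_force: [-5.2, 0.5, 16.5]
finger_gap: 0.0346
```

>>> arm_command:
  slide:
    - [0,0,0.001]
    - [0,0,0.001]
    - [0,0,0]
    - [0,0,0]
    - [0,0,0]
  dr:
    - [0,0,0]
    - [0,0,0]
    - [0,0,0]
    - [0,0,0]
    - [0,0,0]
  grip: [0,0,0,0,0]

```text
clock: 13.9
eef_pos: [0.5818, -0.1137, 0.1177]
tcp_rot: [1.0, -0.0, 0.001, 0.0]
ft_force: [-8.3, 0.4, 25.0]
finger_gap: 0.0343
```

```bash
python3 - <<'E'
from h import *
s=r.state(); print(s['clock'],s['eef_pos'],s['ft_force'])
a,_=snap('scene','c6'); b,_=snap('side','s6')
cv2.imwrite('pics/v6.png',np.hstack([cv2.resize(a[160:230,265:335],(400,400),interpolation=2),cv2.resize(b[150:220,295:365],(400,400),interpolation=2)])[:,:,::-1])
E
```

```text
13.9 [ 0.58179236 -0.11365566  0.11769739] [-8.27827485  0.43195334 24.97762588]
```

View pics/v6.png

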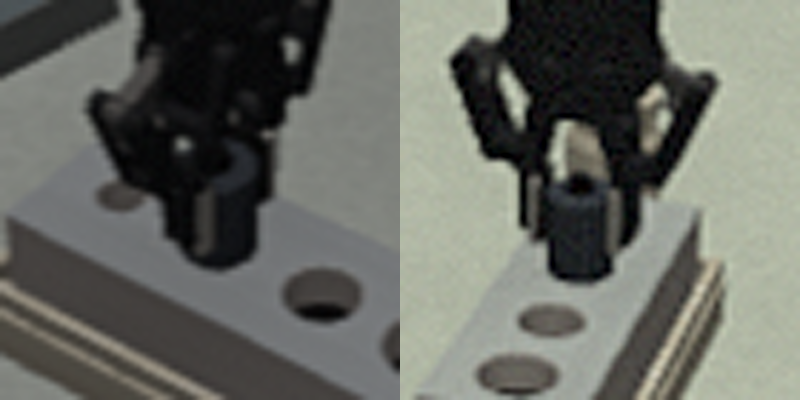

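The head sits flush on the strip in port 2, and the 25 N push gave no further travel. I ease off, open and retreat.

>>> arm_command:
  slide:
    - [0,0,-0.002]
    - [0,0,-0.002]
    - [0,0,0]
    - [0,0,0]
    - [0,0,0]
    - [0,0,0]
    - [0,0,0]
    - [0,0,0]
    - [0,0,0]
  dr:
    - [0,0,0]
    - [0,0,0]
    - [0,0,0]
    - [0,0,0]
    - [0,0,0]
    - [0,0,0]
    - [0,0,0]
    - [0,0,0]
    - [0,0,0]
  grip: [0,0,0,70,70,70,70,70,70]

```text
clock: 14.75
eef_pos: [0.5817, -0.1135, 0.1171]
tcp_rot: [1.0, -0.0, -0.0, -0.0]
ft_force: [-0.5, -0.8, -0.0]
finger_gap: 0.0597
```

>>> arm_command:
  slide:
    - [0,0,-0.01]
    - [0,0,-0.03]
    - [0,0,-0.05]
    - [0,0,-0.06]
    - [0,0,-0.06]
    - [0,-0.02,-0.05]
    - [0,-0.05,0]
    - [0,-0.05,0]
    - [0,-0.05,0]
    - [0,0,0]
    - [0,0,0]
    - [0,0,0]
  dr:
    - [0,0,0]
    - [0,0,0]
    - [0,0,0]
    - [0,0,0]
    - [0,0,0]
    - [0,0,0]
    - [0,0,0]
    - [0,0,0]
    - [0,0,0]
    - [0,0,0]
    - [0,0,0]
    - [0,0,0]
  grip: [70,70,70,70,70,70,70,70,70,70,70,70]

```text
clock: 15.75
eef_pos: [0.5817, -0.029, 0.2475]
tcp_rot: [1.0, -0.0, 0.0, 0.0]
ft_force: [-0.0, -0.6, -0.6]
finger_gap: 0.0594
```

```bash
python3 - <<'E'
from h import *
s=r.state(); print(s['clock'],s['eef_pos'],s['ft_force'],s['finger_gap'])
a,da=snap('scene','c7'); b,db=snap('side','s7')
for n,d in(('scene',da),('side',db)):
    C=cloud(n,d); M=(np.hypot(C[...,0]-.582,C[...,1]+.1135)<.012)&(d>0)&(C[...,2]>.1)&(C[...,2]<.16); print(n,M.sum(),np.percentile(C[M][:,2],[50,90,98]) if M.any() else '', 'expect head .126, stub .134')
cv2.imwrite('pics/v7.png',np.hstack([cv2.resize(a[150:350,200:500],(450,300)),cv2.resize(b[150:325,200:400],(343,300))])[:,:,::-1])
E
```

```text
15.75 [ 0.58173316 -0.02902832  0.24751058] [-3.03078360e-05 -6.18888739e-01 -6.11822964e-01] 0.05944929417439504
scene 60 [0.12578447 0.1319589  0.13250323] expect head .126, stub .134
side 39 [0.12825119 0.13531954 0.13605274] expect head .126, stub .134
```

View pics/v7.png

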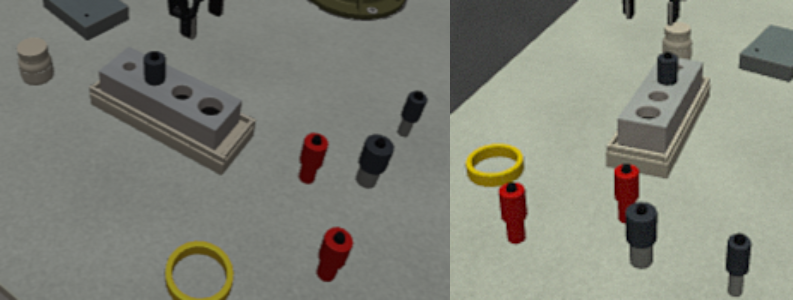

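The probe stands seated in the second port, its head top at the expected 0.126 m. The others are where they were and the gripper is clear.

```bash
python3 -c "
from workcell import r; print(r.finish_job())"
```

```text
the job is handed in; nothing more can be done
None
```

The middle probe is seated in port 2 (the 28 mm hole) and released, and I handed the job in at about 16 s on the robot's clock. It entered the hole on the first descent, so no search was needed.

**Insertion:** The plunger gave way at about 6–7 N. The probe then stopped with the shoulder at the height it should have when home. I pressed to about 25 N by the wrist force reading and it did not move further.

**After release:** Scene and side depth put the head top at about 0.126–0.128 m and the stub at about 0.132–0.136 m, against 0.126 and 0.134 m expected. The other probes, the red look-alikes, jar, tape and logger look undisturbed, and the gripper is clear.

**Checks that disagreed:**
- An early wrist reading of the probe's position was about 4 mm off in y, most likely because the arm was still swaying.
- The fixed cameras put the probe in the gripper about 3 mm higher than I calculated. The height at which it seated matched my calculation.

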